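Loosen the left-hand spindle nut of an autosampler carousel with its T-key

ROBOT

A 7-joint arm with a two-finger parallel gripper is mounted at the origin on the work surface. World frame = base frame: x ahead of the robot, y to its left, z up, the work surface at z = 0. Lengths are in m, angles in rad, forces in N, time in s.
With the tool pointing down it reaches from about 0.4 to 0.85 m from the base axis. Payload 10.4 kg.
Tool frame: the origin (TCP) lies at the very end of the fingers, on their centre line; the grasp point (between the pads) lies 19 mm behind it; z points along the fingers, y is the line along which they close (so a half turn about z gives the same grasp; the last joint's range is limited). The gripper opens to 87 mm and grips with 3 to 60 N. Pads are 19 mm wide; open, the fingers measure 117 mm over their backs; the gripper's body (75 mm by 190 mm) begins 51 mm behind the grasp point.
Start: joints at [-1.355, 0.332, -0.065, 1.46, 0.022, 1.35, -0.088], TCP at [0.148, 0.607, 0.223] pointing down, gripper open.
Joint ranges: [-2.6, 2.6], [-0.5, 2.12], [-1.47, 1.34], [0.16, 2.42], [-1.27, 4.41], [0.06, 2.06], [-2.6, 2.6]. Speed limits (rad/s): [2.22, 2.22, 2.79, 2.79, 3.14, 3.14, 3.14].

INTERFACE

Orientations are given as a unit quaternion [x, y, z, w].
In Python, from bench import r gives the robot as it stands.
- The arm moves only by the shell command python3 -m crank 'ROWS' [FORCE]. ROWS is JSON, a list that holds one entry, the list of rows, each a list of 5 numbers: the shift along the tool's x, y, z in mm, then the turn about the tool's z in degrees, then the opening, from -1 (shut) to 1 (fully open). A call has 1 to 20 rows; each row is the pose to reach, as a shift and turn from the pose commanded when the call began, along the tool's axes at that moment; what a row does not reach only later rows make up. A row lasts 1/10 s, in which the tool goes at most 50 mm and 8.59 degrees, less where a joint would pass 70% of its speed; a pose out of reach is approached as far as the arm can. A call with a gripper value outside its range is refused whole. The fingers move at their own pace and stop on an object; FORCE is the grip in N (left out, the last holds). Time passes only in rows, so rows that repeat a pose let the fingers close. It gives the time, the measured TCP pose, the force, the opening and the grip force at its end, in the units of the state.
- r.read_state(): the state, without advancing time (a new reading comes with each control period).
- r.camera(name): name is "scene" or "top"; returns a dict with "image" (384x512x3 uint8, red, green, blue), "vfov" (degrees; the focal length in pixels is half the picture's height over the tangent of half this angle, whatever the lens; pixels are square), "cx", "cy" (the principal point, pixels), "k1" (the pictures are not rectified: a ray, as slopes to the right and down, at radius r is drawn at 1 + k1 r^2 times it, then the intrinsics apply), "eye" and "attitude" of the camera in the world. Camera axes: x right, y down, z forward; pixel columns grow to the right and rows downward; lengths in m; the calibration is good to about 2 mm. A picture is of the moment at which its call begins. There is no depth.
- r.close_job(): hands the job in; it is judged then, once.
The state is a dict: "time": time; "joint_positions": joint angles; "joint_vel": joint speeds; "joint_torque": joint torques, N m; "ee_pos": TCP position; "eef_rot": TCP orientation; "ft_force": force on the tool from outside, world axes, zero at the start; "torque": the same for the moment, N m; "width": finger opening in m; "grip_force": force on a finger pad.
Only numpy, scipy, OpenCV 4.12 (cv2) and the standard library are available. Lean on these libraries where they do the work, as an engineer would, in place of code of your own. Each camera call takes 0.05 s, during which the arm holds its last target. There are 200 camera calls.

TASK

Loosen the nut that holds the autosampler's sample carousel, so that the carousel can be taken off later: take the T-handled hexagon key from its stand, seat it fully on the nut and turn the nut clockwise, because its thread is left-hand, by a good third of a turn. Feel the key onto the nut without bearing down on it, do not wrench it, then set the key gently back upright in its stand and leave the vials and everything else on the bench undisturbed.

Things in the scene. Friction and masses are not known exactly. Their poses are not given: they have to be found in the camera images.
- nut (a joint): turn of the nut on its stud (rad): 0 as found, tight; grows as it is turned clockwise seen from above, which loosens it (left-hand thread, so that the carousel's running does not undo it). End stop at 5.5 rad. Turning takes about 0.22 N m; it stays where it is left. It rises 1.75 mm per full turn. Turned the other way it gets tighter. The drive holds the carousel still
- spindle (a point): fixed point on the nut's upright axis, on the washer under it (46 mm dia). The steel hexagon nut: dark flange 31 mm dia, 2 mm high, on it the hexagon, 24 mm across flats, 14 mm high, no chamfer, its flat top 16 mm above this point; the 12 mm stud sticks out 6 mm more. Which way the hexagon lies is not reported. Hub 84 mm dia, 3 mm below this point; carousel deck 230 mm dia, 33 mm below
- autosampler: the white bench autosampler, fixed: housing 250 x 330 mm, 70 mm high, on it the carousel deck (top 90 mm above the bench) and, on its +y side, the injector tower (218 mm high; tower and parked arm lie 145 to 195 mm to +y of the spindle axis); origin on the bench under the spindle axis
- key: loose T-handled tube key, steel, 108 mm high, 0.18 to 0.36 kg, standing in its stand; origin at the centre of its open lower end. Hexagon socket 25.4 mm across flats inside, 32.4 outside (38 over corners), 22 mm deep; 11 mm shank; crossbar on top. Fits the nut in six ways, 60 degrees apart (6 degrees of play); turned lightly on the nut it drops on when they agree; seated, it rests on the flange
- handle (a point): centre of the key's crossbar, 100 mm above the key's lower end: a bar 76 mm long (x), 12 mm thick (y), 16 mm high (z)
- key_stand: grey plastic stand, fixed, block 76 x 76 mm, 36 mm high, with a round upright well in the middle, 44 mm dia, 24 mm deep (floor 12 mm above the bench), mouth bevelled 2 mm; base plate 96 mm square; origin under its centre
- vial0: sample vial, 12 mm dia, 32 mm high, standing loose on the carousel deck; origin under its centre
- vial1: another such vial on the deck
- vial2: another such vial on the deck
- vial3: another such vial on the deck
- screwdriver: screwdriver, 190 mm, lying on the bench
- solvent: amber solvent bottle, 70 mm dia, 170 mm high, standing on the bench
- centring_ring: aluminium vacuum centring ring, 52 mm dia, 8 mm high, lying on the bench
- blank_flange: steel blank flange, 55 mm dia, 11 mm high, lying on the bench
There are look-alikes about, which are no part of the job. Leave any purple look-alike of the key alone.

How it is judged:
On the way, in this order (a step that is already met when the one before it is completed fails the run):
1. the key is seated fully on the nut (lower end 10 mm or more below the nut's top) (horizontal distance between key and spindle below 0.004 m and z of key in the frame of spindle below 0.006 m and angle between key's own z axis and vertical below 0.12 rad), for 0.1 s.
2. with the key on it, the nut is turned clockwise by 2.0 rad or more (value of joint nut above 2 rad and horizontal distance between key and spindle below 0.006 m and z of key in the frame of spindle below 0.01 m), for 0.1 s.
At the end, for the whole second after the job is handed in: the nut stands loosened by 2.0 rad (about a third of a turn) or more, and the key stands upright at rest on the floor of the stand's well (within 8 mm of its centre, 3 mm of its floor, tilt under 0.1 rad) (value of joint nut above 2 rad and horizontal distance between key and key_stand below 0.008 m and z of key in the frame of key_stand below 0.015 m and angle between key's own z axis and vertical below 0.1 rad and linear speed of key below 0.02 m/s); the robot touches nothing.
It fails at once if the key is pressed on the nut or carousel with over 25 N while not engaged (lower end less than 2 mm below the nut's top) (contact force between key and autosampler above 25 N and z of key in the frame of spindle above 0.014 m).
It fails at once if the seated key is wrenched or levered on the nut (contact forces over 60 N) (contact force between key and autosampler above 60 N).
It fails at once if the nut is tightened (turned counterclockwise by 0.2 rad) (value of joint nut below -0.2 rad).
It fails at once if the key is dropped or rammed into its stand (over 45 N) (contact force between key and key_stand above 45 N).
It fails at once if a vial on the carousel (moved over 8 mm) or something else on the bench (over 15 mm) is disturbed (distance of any of vial0, vial1, vial2, vial3 from where it was at the start of the episode above 0.008 m or distance of any of screwdriver, solvent, centring_ring, blank_flange from where it was at the start of the episode above 0.015 m).
It also fails if it takes over 72 s, if anything falls off the work surface, if the arm or the gripper's body presses on something with over 40 N, if the wrist force passes 120 N, or if a joint passes its speed limit or range.

## Working session

There is one attempt and no reset: what is moved stays moved. The work goes in short steps, Python scripts to look and compute and a shell command to move; the robot and the scene stay as the last step left them, time stands still between calls to the robot, and variables do not carry over. Pictures are saved under pics/ and viewed, at most 13 in all, crops included, and the job is handed in when it is done.

```bash
mkdir -p pics; ls; python3 - <<'E'
from bench import r
import cv2, json
s=r.read_state(); print({k:s[k] for k in ("time","ee_pos","eef_rot","ft_force","width")})
for n in("scene","top"):
    c=r.camera(n); cv2.imwrite(f"pics/{n}0.png",c["image"][:,:,::-1]); print(n,{k:v for k,v in c.items() if k!="image"})
E
```

```text
pics
{'time': 0.0, 'ee_pos': array([0.1477411 , 0.60687328, 0.2217365 ]), 'eef_rot': array([ 1.19105991e-01,  9.92881283e-01, -7.19878025e-04, -5.64348209e-05]), 'ft_force': array([ 0.96398099, -1.62389505,  0.05014201]), 'width': 0.08710571478206065}
scene {'vfov': 47.094676810144136, 'cx': 252.9038177611117, 'cy': 195.06485662695837, 'k1': 0.018401057080726722, 'eye': array([0.953881  , 0.45369621, 0.67875769]), 'attitude': array([ 0.29544913,  0.84959128, -0.41553716, -0.13503085])}
top {'vfov': 46.04108118483939, 'cx': 259.0820902885672, 'cy': 190.9213358118887, 'k1': -0.0674016620464243, 'eye': array([ 0.41944624, -0.11380676,  1.03671399]), 'attitude': array([ 0.71241424, -0.69945302,  0.04424386, -0.03569186])}
```

View pics/scene0.png

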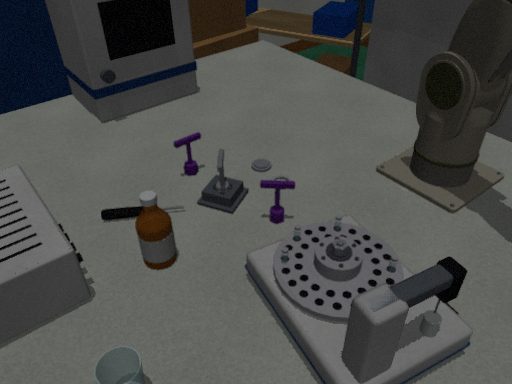

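View pics/top0.png

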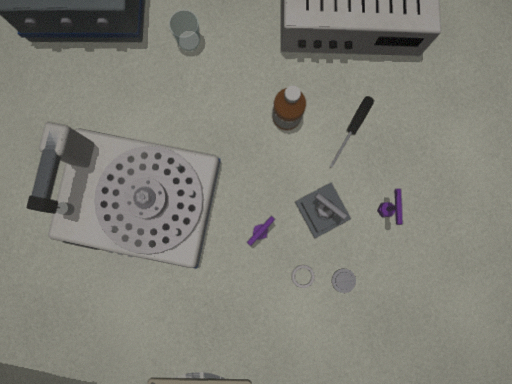

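The scene shows the grey T-key in its grey stand (scene ≈(222,175), top ≈(328,208)). It also shows two purple look-alikes (top (261,231) and (390,208); scene (277,200) and (190,155)). I choose the grey one in the stand. The nut is at top (145,198), scene (340,245).

```bash
cat > h.py <<'E'
import numpy as np, cv2
from bench import r
from scipy.spatial.transform import Rotation as R
def ray(c,u,v):
    f=c["image"].shape[0]/2/np.tan(np.radians(c["vfov"])/2)
    K=np.array([[f,0,c["cx"]],[0,f,c["cy"]],[0,0,1]])
    p=cv2.undistortPoints(np.array([[[u,v]]],float),K,np.array([c["k1"],0,0,0.]))[0,0]
    return R.from_quat(c["attitude"]).apply([p[0],p[1],1])
def onz(c,u,v,z):
    d=ray(c,u,v); return c["eye"]+d*(z-c["eye"][2])/d[2]
def proj(c,P):
    f=c["image"].shape[0]/2/np.tan(np.radians(c["vfov"])/2)
    q=R.from_quat(c["attitude"]).inv()
    p=q.apply(np.atleast_2d(P)-c["eye"]); s=p[:,:2]/p[:,2:]; s=s*(1+c["k1"]*(s**2).sum(1,keepdims=True))
    return s*f+[c["cx"],c["cy"]]
def crop(c,u,v,h,k,pts=None):
    u,v=int(u),int(v)
    im=c["image"][v-h:v+h,u-h:u+h,::-1]
    im=cv2.resize(im,None,fx=k,fy=k,interpolation=cv2.INTER_CUBIC)
    im=cv2.convertScaleAbs(im,alpha=1.5)
    for i in range(0,2*h,10):
        cv2.putText(im,str(u-h+i),(i*k,8),0,.3,(0,255,255)); cv2.putText(im,str(v-h+i),(0,i*k+8),0,.3,(0,255,255))
    if pts is not None:
        for p in pts: cv2.circle(im,(int((p[0]-u+h+.5)*k),int((p[1]-v+h+.5)*k)),2,(0,0,255),-1)
    return im
E
python3 - <<'E'
from h import *
t=r.camera("top"); s=r.camera("scene")
for n,z,u,v in [("stand",0.036,323,211),("bar",.112,331,207),("nut",.139,145,198)]: print(n,onz(t,u,v,z))
for n,z,u,v in [("bar",.112,221,160),("nut",.139,340,244)]: print(n,onz(s,u,v,z))
a=np.vstack([np.hstack([crop(t,323,208,37,5)[:370],crop(s,222,178,37,5)[:370]])])
b=np.hstack([crop(t,145,198,37,5),crop(s,340,248,37,5)])
m=np.vstack([a,b]); print(m.shape); cv2.imwrite("pics/crop1.png",cv2.resize(m,(600,600),interpolation=cv2.INTER_AREA))
E
```

```text
stand [ 0.49098977 -0.26793576  0.036     ]
bar [ 0.49409989 -0.27276306  0.112     ]
nut [0.50293285 0.10388962 0.139     ]
bar [ 0.49507187 -0.2709404   0.112     ]
nut [0.50631671 0.10961509 0.139     ]
(740, 740, 3)
```

View pics/crop1.png

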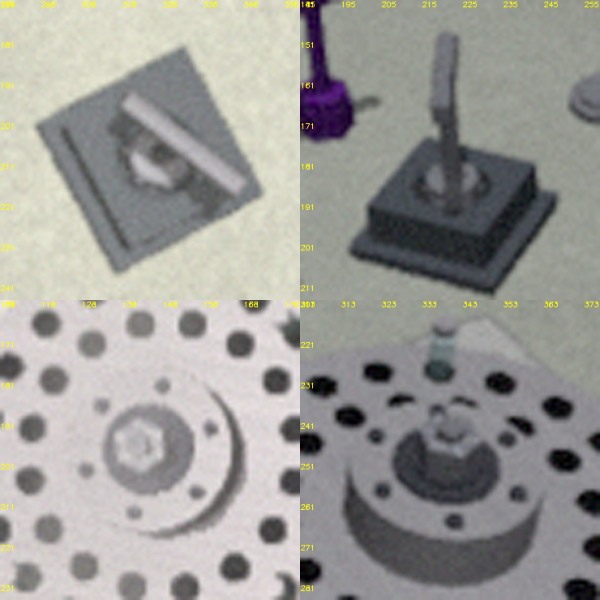

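Left panels are top-camera crops and right panels scene crops. The key in the stand is bare grey steel with the bar top at top ≈(331,206), so it is the right one. The hexagon nut sits on the dark washer, with hub screw holes centred at top ≈(144.4,197.3) and scene ≈(338.6,251.2).

```bash
python3 - <<'E'
from h import *
t=r.camera("top"); s=r.camera("scene")
for n,z,a,b in [("hub",.120,(144.4,197.3),(338.6,251.2)),("bar",.120,(330.9,206.3),(220.6,157.1)),("stand",.036,(324.6,209.3),(222.4,185.5))]:
    print(n,onz(t,*a,z).round(4),onz(s,*b,z).round(4))
    A=[];B=[]
    for c,p in((t,a),(s,b)):
        d=ray(c,*p);d/=np.linalg.norm(d);P=np.eye(3)-np.outer(d,d);A.append(P);B.append(P@c["eye"])
    print("  tri",np.linalg.lstsq(np.vstack(A),np.hstack(B),rcond=None)[0].round(4))
a=onz(t,316.4,195.4,.12);b=onz(t,345.5,217.2,.12); d=a-b; print("bar yaw",np.degrees(np.arctan2(d[1],d[0])),np.linalg.norm(d))
q=R.from_quat(r.read_state()["eef_rot"]); print(q.as_matrix().round(3))
# hexagon: enlarge for orientation
im=np.hstack([crop(t,145,198,14,20),cv2.resize(crop(s,340,246,14,20),None,fx=1,fy=1)])
cv2.imwrite("pics/nut.png",im[:, :800] if im.shape[1]<=800 else cv2.resize(im,(800,400)))
E
```

```text
hub [0.5061 0.1098 0.12  ] [0.5056 0.1084 0.12  ]
  tri [0.5062 0.1093 0.1211]
bar [ 0.4949 -0.2712  0.12  ] [ 0.4954 -0.2712  0.12  ]
  tri [ 0.4951 -0.2714  0.1198]
stand [ 0.4948 -0.2715  0.036 ] [ 0.4945 -0.2739  0.036 ]
  tri [ 0.4952 -0.2717  0.0376]
bar yaw 53.9044477216748 0.07396643624359
[[-0.972  0.237 -0.   ]
 [ 0.237  0.972 -0.   ]
 [-0.    -0.    -1.   ]]
```

View pics/nut.png

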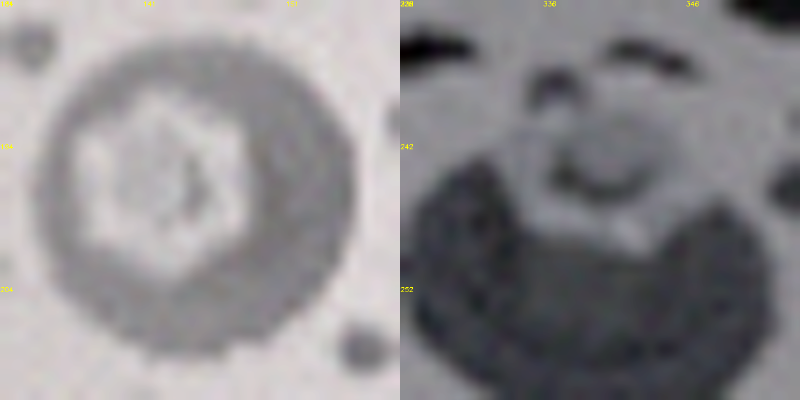

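```bash
python3 -m crank '[[[0,0,-50,0,1],[0,0,-100,0,1],[-39,-31,-100,6,1],[-78,-63,-100,12,1],[-116,-94,-100,18,1],[-155,-126,-100,24,1],[-194,-157,-100,31,1],[-233,-189,-100,37,1],[-271,-220,-100,43,1],[-310,-252,-100,49,1],[-349,-283,-100,56,1],[-349,-283,-100,56,1],[-349,-283,-100,56,1]]]' 20
cat > g.py <<'E'
# usage: go(x,y,z,yaw_of_tool_y): prints the shift in tool axes (mm), turn (deg)
import sys
from h import *
s=r.read_state(); M=R.from_quat(s["eef_rot"]).as_matrix()
x,y,z,w=map(float,sys.argv[1:5])
d=M.T@(np.array([x,y,z])-s["ee_pos"])*1e3
cur=np.degrees(np.arctan2(M[1,1],M[0,1]))
print("t",round(s["time"],2),"pos",s["ee_pos"].round(4),"yaw",cur.round(1),"shift",d.round(1),"turn",round((cur-w+180)%360-180,1),"F",s["ft_force"].round(1),"T",s["torque"].round(2),"w",round(s["width"],4),"q",np.round(s["joint_positions"],2),"tilt",M[:,2].round(3))
E
python3 g.py .495 -.271 .25 -36.1
```

```text
time: 1.6
ee_pos: [0.4205, 0.2488, 0.3227]
eef_rot: [0.572, 0.82, 0.0, -0.0]
ft_force: [-0.3, 0.8, 1.0]
width: 0.0872
grip_force: 0.0
t 1.6 pos [0.4205 0.2488 0.3227] yaw 20.2 shift [-513.6 -109.4   72.4] turn 56.3 F [-0.3  0.8  1. ] T [-0.08  0.04 -0.04] w 0.0872 q [-0.94 -0.02  0.31  1.66  0.01  1.51 -0.28] tilt [-0.     0.001 -1.   ]
```

```bash
python3 -m crank '[[[-43,-9,0,4,1],[-86,-18,6,9,1],[-129,-27,12,14,1],[-172,-36,18,19,1],[-215,-46,24,23,1],[-258,-55,30,28,1],[-301,-64,36,33,1],[-344,-73,42,38,1],[-387,-82,48,42,1],[-430,-91,54,47,1],[-473,-100,62,52,1],[-514,-109,72,56.3,1],[-514,-109,72,56.3,1],[-514,-109,72,56.3,1],[-514,-109,72,56.3,1]]]'
python3 g.py .495 -.271 .093 -36.1
```

```text
time: 3.1
ee_pos: [0.4971, -0.2682, 0.2505]
eef_rot: [0.89, 0.456, 0.0, -0.0]
ft_force: [-0.5, -0.0, 0.2]
width: 0.0869
grip_force: 0.0
t 3.1 pos [ 0.4971 -0.2682  0.2505] yaw -35.8 shift [-3.600e+00  1.000e-01  1.575e+02] turn 0.3 F [-0.5 -0.   0.2] T [-0.02  0.09 -0.03] w 0.0869 q [-0.35  0.24  0.9   1.62 -0.19  1.37 -0.04] tilt [ 0.     0.001 -1.   ]
```

```bash
python3 -m crank '[[[-2,0,20,0.3,1],[-4,0,45,0.3,1],[-4,0,70,0.3,1],[-4,0,95,0.3,1],[-4,0,115,0.3,1],[-4,0,130,0.3,1],[-4,0,140,0.3,1],[-4,0,150,0.3,1],[-4,0,157,0.3,1],[-4,0,157,0.3,1],[-4,0,157,0.3,1]]]'
python3 g.py .495 -.271 .093 -36.1
python3 - <<'E'
from h import *
t=r.camera("top"); s=r.camera("scene")
cv2.imwrite("pics/pre.png",np.hstack([crop(t,325,205,40,5),crop(s,222,165,40,5)]))
E
```

```text
time: 4.2
ee_pos: [0.4941, -0.2735, 0.0939]
eef_rot: [0.892, 0.452, 0.0, 0.0]
ft_force: [-0.1, -0.1, 0.1]
width: 0.087
grip_force: 0.0
t 4.2 pos [ 0.4941 -0.2735  0.0939] yaw -36.3 shift [ 2.5 -0.8  0.9] turn -0.2 F [-0.1 -0.1  0.1] T [-0.09  0.11 -0.04] w 0.087 q [-0.26  0.4   0.84  1.81 -0.34  1.08  0.07] tilt [ 0. -0. -1.]
```

View pics/pre.png

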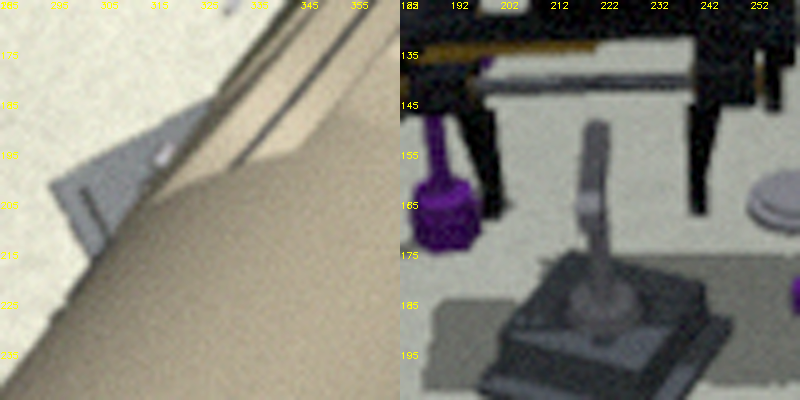

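The scene crop shows the fingers straddling the bar: tips at (199,165) and (240,165), bar at (220,165). I close on it.

```bash
python3 -m crank '[[[2.5,-0.8,0,0,1],[2.5,-0.8,0,0,0.3],[2.5,-0.8,0,0,-0.3],[2.5,-0.8,0,0,-1],[2.5,-0.8,0,0,-1],[2.5,-0.8,0,0,-1],[2.5,-0.8,0,0,-1],[2.5,-0.8,0,0,-1],[2.5,-0.8,0,0,-1],[2.5,-0.8,0,0,-1]]]' 40
python3 g.py .495 -.271 .093 -36.1
```

```text
time: 5.3
ee_pos: [0.4947, -0.2708, 0.0935]
eef_rot: [0.892, 0.452, 0.0, -0.0]
ft_force: [0.2, 0.1, -0.6]
width: 0.023
grip_force: 0.0
t 5.3 pos [ 0.4947 -0.2708  0.0935] yaw -36.3 shift [0.  0.3 0.5] turn -0.2 F [ 0.2  0.1 -0.6] T [-0.05  0.08  0.07] w 0.023 q [-0.26  0.4   0.84  1.81 -0.34  1.08  0.06] tilt [-0.  0. -1.]
```

```bash
python3 -m crank '[[[0,0,0,0,-1],[0,0,0,0,-1],[0,0,0,0,-1],[0,0,0,0,-1]]]' 40
python3 g.py .495 -.271 .093 -36.1; python3 -m crank '[[[0,0,-2,0,-1],[0,0,-5,0,-1],[0,0,-10,0,-1],[0,0,-20,0,-1],[0,0,-40,0,-1],[0,0,-65,0,-1],[0,0,-90,0,-1],[0,0,-120,0,-1],[0,0,-150,0,-1],[0,0,-180,0,-1],[0,0,-190,0,-1],[0,0,-190,0,-1],[0,0,-190,0,-1]]]';python3 g.py .506 .109 .285 84
python3 - <<'E'
from h import *
t=r.camera("top"); s=r.camera("scene")
p=proj(s,[.495,-.271,.22])[0]; print(p)
cv2.imwrite("pics/lift.png",crop(s,p[0],max(p[1],60),60,5))
E
```

```text
time: 5.7
ee_pos: [0.4947, -0.2708, 0.0934]
eef_rot: [0.892, 0.452, -0.0, -0.0]
ft_force: [-0.7, 0.6, -1.4]
width: 0.0114
grip_force: 39.9
t 5.7 pos [ 0.4947 -0.2708  0.0934] yaw -36.3 shift [0.  0.4 0.4] turn -0.2 F [-0.7  0.6 -1.4] T [-0.16  0.08 -0.01] w 0.0114 q [-0.26  0.4   0.84  1.81 -0.34  1.08  0.06] tilt [-0.  0. -1.]
time: 7.0
ee_pos: [0.4943, -0.2706, 0.2824]
eef_rot: [0.892, 0.452, -0.0, -0.001]
ft_force: [0.6, 0.4, -2.3]
width: 0.0117
grip_force: 39.9
t 7.0 pos [ 0.4943 -0.2706  0.2824] yaw -36.3 shift [ 312.9 -215.2   -2.4] turn -120.3 F [ 0.6  0.4 -2.3] T [-0.07  0.08 -0.01] w 0.0117 q [-0.36  0.22  0.92  1.57 -0.18  1.44 -0.06] tilt [-0.001  0.001 -1.   ]
[217.96429146 118.34515959]
```

View pics/lift.png

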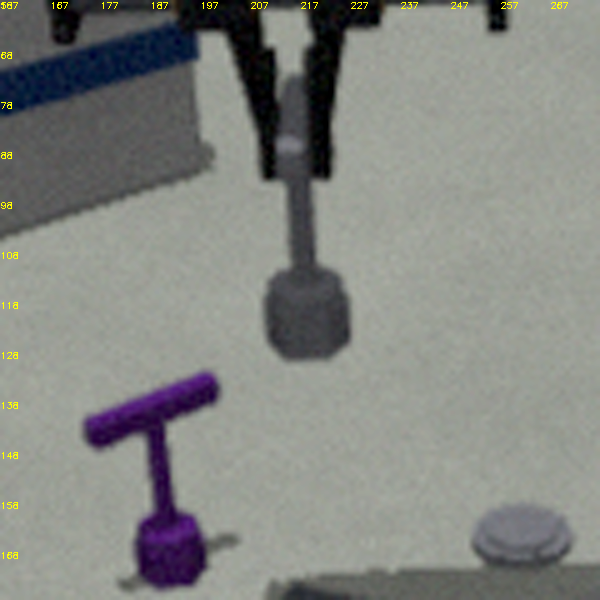

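The key hangs straight in the gripper. In the scene view its socket (bottom ≈(217,128)) shows a flat facing along the bar, so its corners lie at ±30/90° to the bar. Next I carry it over the nut.

```bash
python3 -m crank '[[[10,-7,-3,-4,-1],[30,-21,-3,-11,-1],[55,-38,-3,-19,-1],[80,-55,-3,-27,-1],[105,-72,-3,-35,-1],[130,-89,-3,-43,-1],[155,-107,-3,-51,-1],[180,-124,-3,-59,-1],[205,-141,-3,-67,-1],[230,-158,-3,-75,-1],[255,-176,-3,-83,-1],[280,-193,-3,-91,-1],[300,-206,-3,-99,-1],[310,-213,-3,-107,-1],[313,-215,-3,-111,-1],[313,-215,-3,-111,-1],[313,-215,-3,-111,-1],[313,-215,-3,-111,-1]]]';python3 g.py .506 .109 .24 75

```

```text
time: 8.9
ee_pos: [0.5065, 0.108, 0.2862]
eef_rot: [0.134, 0.991, -0.0, -0.0]
ft_force: [-0.1, -0.4, -2.0]
width: 0.0116
grip_force: 39.9
t 8.9 pos [0.5065 0.108  0.2862] yaw 74.6 shift [ 0.8  0.8 46.2] turn -0.4 F [-0.1 -0.4 -2. ] T [ 0.02 -0.03  0.04] w 0.0116 q [-0.78  0.05  0.51  1.66 -0.03  1.43  1.03] tilt [-0.001 -0.    -1.   ]
```

```bash
python3 -m crank '[[[0,0.5,5,0,-1],[0.8,0.8,15,0,-1],[0.8,0.8,30,0,-1],[0.8,0.8,42,0,-1],[0.8,0.8,48,0,-1],[0.8,0.8,49,0,-1],[0.8,0.8,49,0,-1],[0.8,0.8,49,0,-1],[0.8,0.8,49,0,-1]]]';python3 g.py .506 .109 .22 75
python3 - <<'E'
from h import *
s=r.camera("scene"); t=r.camera("top")
a=np.linspace(0,2*np.pi,13)[:-1]
K=np.c_[.506+.019*np.cos(a),.109+.019*np.sin(a),0*a+.155]
W=np.c_[.506+.023*np.cos(a),.109+.023*np.sin(a),0*a+.123]
cv2.imwrite("pics/above.png",np.hstack([crop(s,338,240,40,5,np.vstack([proj(s,K),proj(s,W)])),crop(t,145,198,40,5)]))
E
```

```text
time: 9.8
ee_pos: [0.5064, 0.1097, 0.238]
eef_rot: [0.133, 0.991, 0.0, 0.0]
ft_force: [-0.4, -0.3, -2.4]
width: 0.0115
grip_force: 39.9
t 9.8 pos [0.5064 0.1097 0.238 ] yaw 74.7 shift [ 0.2 -0.8 18. ] turn -0.3 F [-0.4 -0.3 -2.4] T [-0.03  0.01 -0.05] w 0.0115 q [-0.78  0.08  0.51  1.74 -0.04  1.33  1.04] tilt [ 0.001  0.    -1.   ]
```

View pics/above.png

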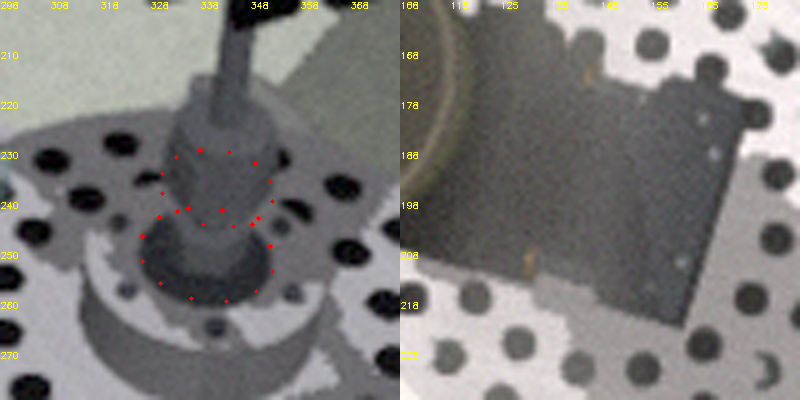

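The overlay for the nut at (0.506, 0.109) fits the washer. The key socket above it has its bottom edge near (340,244). I enlarge this with the predicted key hexagon drawn in.

```bash
python3 - <<'E'
from h import *
s=r.camera("scene"); p=r.read_state()["ee_pos"]; print(p)
u,v,h,k=341,234,19,21
im=s["image"][v-h:v+h,u-h:u+h,::-1]; im=cv2.resize(im,None,fx=k,fy=k,interpolation=cv2.INTER_CUBIC)
im=cv2.normalize(im,None,-20,420,cv2.NORM_MINMAX,cv2.CV_8U)[:590]
def draw(z,rad,col,n,ph,cx=p[0],cy=p[1]):
    a=np.radians(ph)+np.linspace(0,2*np.pi,n+1)[:-1]
    P=proj(s,np.c_[cx+rad*np.cos(a),cy+rad*np.sin(a),0*a+z])
    cv2.polylines(im,[((P-[u-h,v-h]+.5)*k).astype(int)],True,col,1)
zb=p[2]-.0814
draw(zb,.0187,(0,0,255),6,14.7); draw(zb+.03,.0187,(0,255,255),6,14.7)
draw(.123,.023,(0,255,0),40,0,.506,.109)
cv2.imwrite("pics/zoom.png",im)
E
```

```text
[0.50617706 0.10971628 0.23777792]
```

View pics/zoom.png

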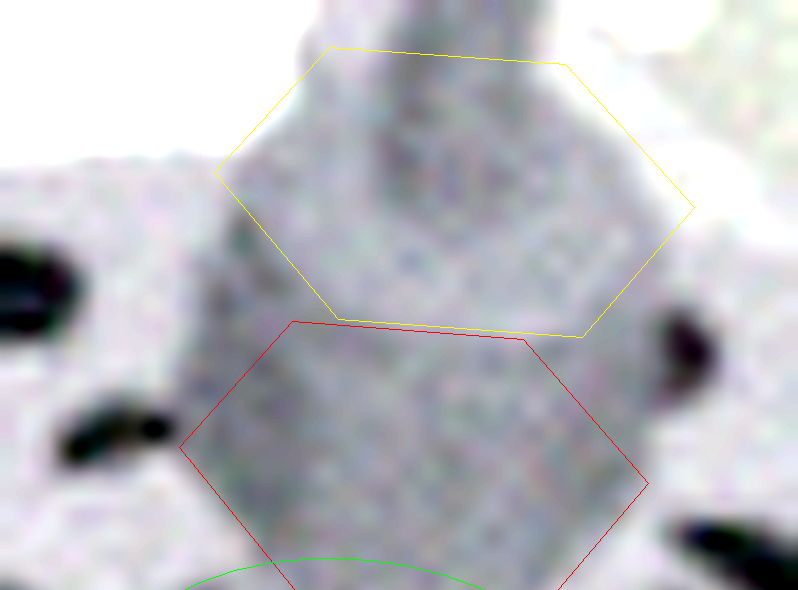

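```bash
python3 -m crank '[[[0.2,-0.7,3,0,-1],[0.2,-0.7,7,0,-1],[0.2,-0.7,11,0,-1],[0.2,-0.7,14,0,-1],[0.2,-0.7,15,0,-1],[0.2,-0.7,15,0,-1],[0.2,-0.7,15,0,-1]]]';python3 g.py .506 .109 .2204 75; python3 -m crank '[[[0,0,0.5,0,-1],[0,0,1,0,-1],[0,0,1,0,-1]]]';python3 g.py .506 .109 .2204 75
```

```text
time: 10.65
ee_pos: [0.5058, 0.1091, 0.2226]
eef_rot: [0.133, 0.991, 0.0, 0.0]
ft_force: [-0.6, -1.0, -2.1]
width: 0.0114
grip_force: 39.9
t 10.65 pos [0.5058 0.1091 0.2226] yaw 74.7 shift [-0.3 -0.   2.2] turn -0.3 F [-0.6 -1.  -2.1] T [-0.02 -0.05 -0.05] w 0.0114 q [-0.77  0.09  0.51  1.77 -0.04  1.3   1.05] tilt [ 0.  0. -1.]
time: 10.95
ee_pos: [0.5057, 0.1091, 0.2215]
eef_rot: [0.133, 0.991, 0.0, -0.0]
ft_force: [-0.4, 0.6, -2.4]
width: 0.0117
grip_force: 39.9
t 10.95 pos [0.5057 0.1091 0.2215] yaw 74.7 shift [-0.3  0.   1.1] turn -0.3 F [-0.4  0.6 -2.4] T [-0.05  0.03  0.03] w 0.0117 q [-0.77  0.09  0.51  1.77 -0.04  1.3   1.05] tilt [-0.  0. -1.]
```

```bash
python3 -m crank '[[[0,0,0.5,0,-1],[0,0,1,0,-1],[0,0,1,0,-1]]]' | tail -3;python3 g.py .506 .109 .2204 75
```

```text
ft_force: [0.7, -0.8, -1.4]
width: 0.0117
grip_force: 39.9
t 11.25 pos [0.5057 0.1091 0.2205] yaw 74.7 shift [-0.3  0.   0.1] turn -0.3 F [ 0.7 -0.8 -1.4] T [ 0.01 -0.07 -0.05] w 0.0117 q [-0.77  0.09  0.51  1.77 -0.04  1.29  1.05] tilt [ 0.  0. -1.]
```

```bash
python3 -m crank '[[[0,0,0.5,0,-1],[0,0,0.5,0,-1]]]' | grep force;python3 -m crank '[[[0,0,0.5,0,-1],[0,0,0.5,0,-1]]]' | grep -E "force|pos"
```

```text
ft_force: [0.1, -0.9, -2.3]
grip_force: 39.9
ee_pos: [0.5057, 0.109, 0.2195]
ft_force: [-0.1, -0.1, -1.5]
grip_force: 39.9
```

```bash
for i in 1; do python3 -m crank '[[[0,0,0.5,0,-1],[0,0,0.5,0,-1]]]' | grep -E "pos|ft_force";python3 -m crank '[[[0,0,0.5,0,-1],[0,0,0.5,0,-1]]]' | grep -E "ft_force|pos"; done
```

```text
ee_pos: [0.5057, 0.109, 0.219]
ft_force: [0.7, -0.5, -2.4]
ee_pos: [0.5057, 0.109, 0.2185]
ft_force: [0.1, -0.6, -1.6]
```

```bash
python3 -m crank '[[[0,0,0.5,0,-1],[0,0,0.5,0,-1]]]' | grep -E "pos|ft_force";python3 -m crank '[[[0,0,0.5,0,-1],[0,0,0.5,0,-1]]]' | grep -E "ft_force|pos"; python3 -m crank '[[[0,0,0.5,0,-1],[0,0,0.5,0,-1]]]' | grep -E "ft_force|pos"
```

```text
ee_pos: [0.5057, 0.109, 0.218]
ft_force: [-0.4, -0.6, -0.6]
ee_pos: [0.5057, 0.109, 0.2175]
ft_force: [0.8, -0.1, -1.0]
ee_pos: [0.5057, 0.109, 0.217]
ft_force: [-0.4, -0.3, -1.2]
```

```bash
python3 -m crank '[[[0,0,0.5,0,-1],[0,0,0.5,0,-1]]]' | grep -E "pos|ft_force";python3 -m crank '[[[0,0,0.5,0,-1],[0,0,0.5,0,-1]]]' | grep -E "ft_force|pos"; python3 -m crank '[[[0,0,0.5,0,-1],[0,0,0.5,0,-1]]]' | grep -E "ft_force|pos"
```

```text
ee_pos: [0.5057, 0.109, 0.2165]
ft_force: [0.2, -0.7, -0.5]
ee_pos: [0.5057, 0.1091, 0.216]
ft_force: [-0.0, -1.2, -0.3]
ee_pos: [0.5057, 0.1091, 0.2155]
ft_force: [0.9, 0.1, -0.4]
```

```bash
python3 -m crank '[[[0,0,0.5,0,-1],[0,0,1,0,-1]]]' | grep -E "pos|ft_force";python3 -m crank '[[[0,0,0.5,0,-1],[0,0,1,0,-1]]]' | grep -E "ft_force|pos";python3 g.py .506 .109 .2204 75; python3 - <<'E'
from h import *
s=r.camera("scene"); p=r.read_state()["ee_pos"]
u,v,h,k=340,238,20,20
im=s["image"][v-h:v+h,u-h:u+h,::-1]; im=cv2.resize(im,None,fx=k,fy=k,interpolation=cv2.INTER_CUBIC)
im=cv2.normalize(im,None,-20,420,cv2.NORM_MINMAX,cv2.CV_8U)[:600]
im=im[:590]
def draw(z,rad,col,n,ph,cx=p[0],cy=p[1]):
    a=np.radians(ph)+np.linspace(0,2*np.pi,n+1)[:-1]
    P=proj(s,np.c_[cx+rad*np.cos(a),cy+rad*np.sin(a),0*a+z])
    cv2.polylines(im,[((P-[u-h,v-h]+.5)*k).astype(int)],True,col,1)
zb=p[2]-.0814; print(zb)
draw(zb,.0187,(0,0,255),6,14.7); draw(.139,.0187,(0,255,255),6,14.7); draw(.123,.023,(0,255,0),40,0,.506,.109)
cv2.imwrite("pics/zoom2.png",im)
E
```

```text
ee_pos: [0.5057, 0.1091, 0.2146]
ft_force: [-0.3, 0.4, 0.8]
ee_pos: [0.5057, 0.1091, 0.2135]
ft_force: [0.1, 0.3, 0.8]
t 13.65 pos [0.5057 0.1091 0.2135] yaw 74.7 shift [-0.3  0.  -6.9] turn -0.3 F [0.1 0.3 0.8] T [-0.16 -0.05 -0.02] w 0.0115 q [-0.77  0.09  0.51  1.78 -0.05  1.28  1.05] tilt [ 0.  0. -1.]
0.13208502314390203
```

View pics/zoom2.png

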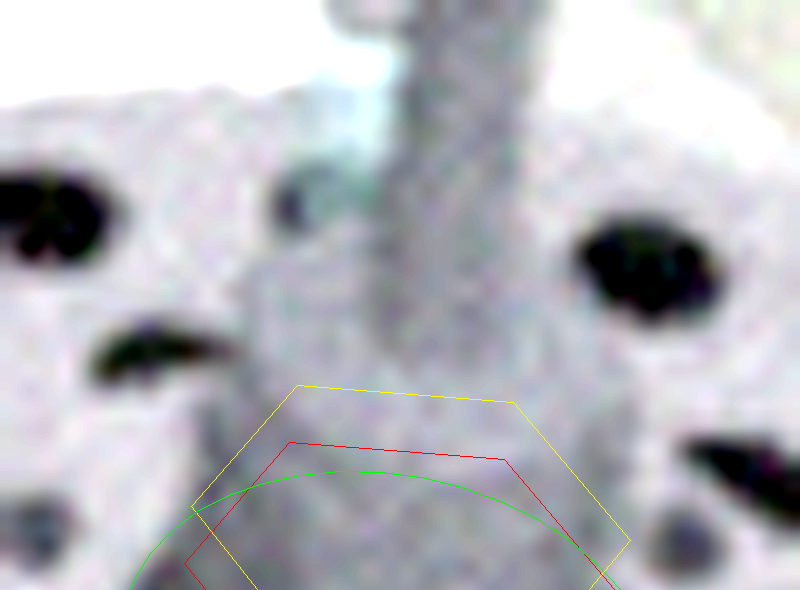

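The shank junction moved down from about v=224.5 to 235.5, as expected for no slip in the grip. So the key is already on the hexagon, about 7 mm deep, with light force. I continue down.

```bash
python3 -m crank '[[[0,0,0.5,0,-1],[0,0,1,0,-1],[0,0,1.5,0,-1],[0,0,2,0,-1],[0,0,2,0,-1]]]' | grep -E "pos|ft_force";python3 -m crank '[[[0,0,0.5,0,-1],[0,0,1,0,-1],[0,0,1.5,0,-1],[0,0,2,0,-1],[0,0,2,0,-1]]]' | grep -E "ft_force|pos";python3 -m crank '[[[0,0,0.5,0,-1],[0,0,1,0,-1],[0,0,1.5,0,-1],[0,0,1.5,0,-1]]]' | grep -E "ft_force|pos"
```

```text
ee_pos: [0.5057, 0.109, 0.2115]
ft_force: [0.3, -0.3, 0.4]
ee_pos: [0.5057, 0.1091, 0.2095]
ft_force: [0.8, -0.6, 2.2]
ee_pos: [0.5057, 0.109, 0.208]
ft_force: [0.2, -0.0, 2.8]
```

```bash
python3 -m crank '[[[0,0,0.5,0,-1],[0,0,1,0,-1],[0,0,1,0,-1]]]' | grep -E "pos|ft_force";python3 -m crank '[[[0,0,0.3,0,-1],[0,0,0.5,0,-1],[0,0,0.5,0,-1]]]' | grep -E "ft_force|pos"
```

```text
ee_pos: [0.5057, 0.1091, 0.207]
ft_force: [0.6, -0.6, 3.4]
ee_pos: [0.5057, 0.1091, 0.2066]
ft_force: [0.6, -1.0, 3.2]
```

```bash
python3 -m crank '[[[0,0,-0.3,2,-1],[0,0,-0.3,4,-1],[0,0,-0.3,6,-1],[0,0,-0.3,8,-1]]]' 55| grep -E "pos|ft_force"; python3 g.py .5057 .109 .2064 -75; python3 -m crank '[[[0,0,0,3,-1],[0,0,0,6,-1],[0,0,0,9,-1],[0,0,0,12,-1]]]'| grep -E "pos|ft_force"; python3 g.py .5057 .109 .2064 -75
```

```text
ee_pos: [0.5055, 0.109, 0.2064]
ft_force: [1.0, -0.7, 0.5]
t 16.1 pos [0.5055 0.109  0.2064] yaw 66.6 shift [-0.2  0.1  0. ] turn 141.6 F [ 1.  -0.7  0.5] T [-0.17 -0.16 -0.02] w 0.0114 q [-0.78  0.1   0.51  1.79 -0.05  1.27  0.91] tilt [-0.001 -0.    -1.   ]
ee_pos: [0.5055, 0.1092, 0.2065]
ft_force: [0.4, 0.5, 0.6]
t 16.5 pos [0.5055 0.1092 0.2065] yaw 54.6 shift [-0.3 -0.   0.1] turn 129.6 F [0.4 0.5 0.6] T [-0.08 -0.27  0.22] w 0.0114 q [-0.79  0.1   0.52  1.79 -0.05  1.27  0.7 ] tilt [-0. -0. -1.]
```

```bash
python3 -m crank '[[[0,0,0,4,-1],[0,0,0,8,-1],[0,0,0,12,-1],[0,0,-0.1,16,-1],[0,0,-0.1,20,-1],[0,0,-0.1,24,-1],[0,0,-0.1,28,-1],[0,0,-0.2,32,-1],[0,0,-0.2,36,-1],[0,0,-0.2,40,-1]]]'| grep -E "pos|ft_force"; python3 g.py .5057 .109 .2067 -85
```

```text
ee_pos: [0.5054, 0.1094, 0.2067]
ft_force: [0.6, 1.1, 0.1]
t 17.5 pos [0.5054 0.1094 0.2067] yaw 14.6 shift [-0.5  0.1 -0. ] turn 99.6 F [0.6 1.1 0.1] T [ 0.05 -0.1   0.19] w 0.0112 q [-0.83  0.1   0.56  1.79 -0.06  1.27  0.01] tilt [-0.001  0.    -1.   ]
```

Torque is steady at about 0.2 N m with low side forces, so I keep turning.

```bash
python3 -m crank '[[[0,0,0,4,-1],[0,0,0,8,-1],[0,0,0,12,-1],[0,0,-0.1,16,-1],[0,0,-0.1,20,-1],[0,0,-0.1,24,-1],[0,0,-0.1,28,-1],[0,0,-0.2,32,-1],[0,0,-0.2,36,-1],[0,0,-0.2,40,-1],[0,0,-0.2,44,-1],[0,0,-0.2,48,-1],[0,0,-0.2,52,-1]]]'| grep -E "pos|ft_force"; python3 g.py .5057 .109 .2069 -85;python3 -m crank '[[[0,0,0,4,-1],[0,0,0,8,-1],[0,0,0,12,-1],[0,0,-0.1,16,-1],[0,0,-0.1,20,-1],[0,0,-0.1,24,-1],[0,0,-0.1,28,-1],[0,0,-0.2,32,-1],[0,0,-0.2,36,-1],[0,0,-0.2,40,-1],[0,0,-0.2,44,-1],[0,0,-0.2,48,-1],[0,0,-0.2,52,-1]]]'| grep -E "pos|ft_force"; python3 g.py .5057 .109 .2069 -85
```

```text
ee_pos: [0.5055, 0.1096, 0.2069]
ft_force: [0.7, 2.1, 0.3]
t 18.8 pos [0.5055 0.1096 0.2069] yaw -37.4 shift [-0.4  0.5  0. ] turn 47.6 F [0.7 2.1 0.3] T [ 0.27 -0.16  0.22] w 0.0113 q [-0.88  0.1   0.62  1.79 -0.06  1.27 -0.89] tilt [-0.  0. -1.]
ee_pos: [0.5058, 0.1097, 0.2072]
ft_force: [2.7, 1.5, 0.1]
t 20.1 pos [0.5058 0.1097 0.2072] yaw -89.4 shift [-0.1  0.7  0.3] turn -4.4 F [2.7 1.5 0.1] T [ 0.34 -0.44  0.21] w 0.0114 q [-0.93  0.1   0.67  1.8  -0.07  1.27 -1.8 ] tilt [ 0.     0.001 -1.   ]
```

```bash
python3 -m crank '[[[0,0,0,4,-1],[0,0,0,8,-1],[0,0,0,12,-1],[0,0,0,15,-1],[0,0,0,15,-1],[0,0,0,15,-1],[0,0,0,13,-1],[0,0,0,12,-1],[0,0,0,12,-1]]]'| grep -E "pos|ft_force"; python3 g.py .5057 .109 .2069 -85;python3 -m crank '[[[0,0,-0.5,0,-1],[0,0,-1,0,-1],[0,0,-2,0,-1],[0,0,-3,0,-1],[0,0,-3,0,-1]]]'| grep -E "pos|ft_force"; python3 g.py .5057 .109 .2069 -85
```

```text
ee_pos: [0.5057, 0.1092, 0.2073]
ft_force: [1.8, 1.4, -1.3]
t 21.0 pos [0.5057 0.1092 0.2073] yaw -101.2 shift [0.1 0.2 0.4] turn -16.2 F [ 1.8  1.4 -1.3] T [ 0.49 -0.44  0.03] w 0.0115 q [-0.94  0.1   0.69  1.8  -0.07  1.27 -2.  ] tilt [-0.  0. -1.]
ee_pos: [0.5057, 0.1091, 0.2106]
ft_force: [0.8, 1.4, -4.2]
t 21.5 pos [0.5057 0.1091 0.2106] yaw -101.3 shift [0.  0.1 3.7] turn -16.3 F [ 0.8  1.4 -4.2] T [ 0.59 -0.39  0.07] w 0.0112 q [-0.94  0.1   0.69  1.79 -0.07  1.27 -2.  ] tilt [ 0.  0. -1.]
```

```bash
python3 -m crank '[[[0,0,-1,0,-1],[0,0,-2,0,-1],[0,0,-4,0,-1],[0,0,-6,0,-1],[0,0,-6,0,-1]]]'| grep -E "pos|ft_force"; python3 g.py .5057 .109 .2069 -85;python3 -m crank '[[[0,0,-2,0,-1],[0,0,-5,0,-1],[0,0,-9,0,-1],[0,0,-14,0,-1],[0,0,-20,0,-1],[0,0,-30,0,-1],[0,0,-45,0,-1],[0,0,-60,0,-1],[0,0,-70,0,-1],[0,0,-70,0,-1],[0,0,-70,0,-1]]]'| grep -E "pos|ft_force"; python3 g.py .4947 -.2708 .29 -36.3
python3 - <<'E'
from h import *
s=r.camera("scene"); t=r.camera("top")
cv2.imwrite("pics/after.png",np.hstack([crop(s,345,200,59,5)[:,:395],crop(s,340,246,14,14)[:590] if 0 else cv2.copyMakeBorder(crop(s,340,246,14,14),0,198,0,0,cv2.BORDER_CONSTANT)]))
E
```

```text
ee_pos: [0.5058, 0.109, 0.2168]
ft_force: [1.1, 1.4, -1.9]
t 22.0 pos [0.5058 0.109  0.2168] yaw -101.3 shift [-0.1  0.1  9.9] turn -16.3 F [ 1.1  1.4 -1.9] T [ 0.47 -0.29  0.02] w 0.0117 q [-0.94  0.09  0.69  1.78 -0.06  1.29 -2.01] tilt [ 0.  0. -1.]
ee_pos: [0.5056, 0.109, 0.2862]
ft_force: [0.2, 1.0, -1.9]
t 23.1 pos [0.5056 0.109  0.2862] yaw -101.3 shift [ 63.6 374.6  -3.8] turn -65.0 F [ 0.2  1.  -1.9] T [-0.02  0.16 -0.01] w 0.0115 q [-0.95  0.05  0.69  1.67 -0.03  1.43 -2.03] tilt [-0.  0. -1.]
```

View pics/after.png

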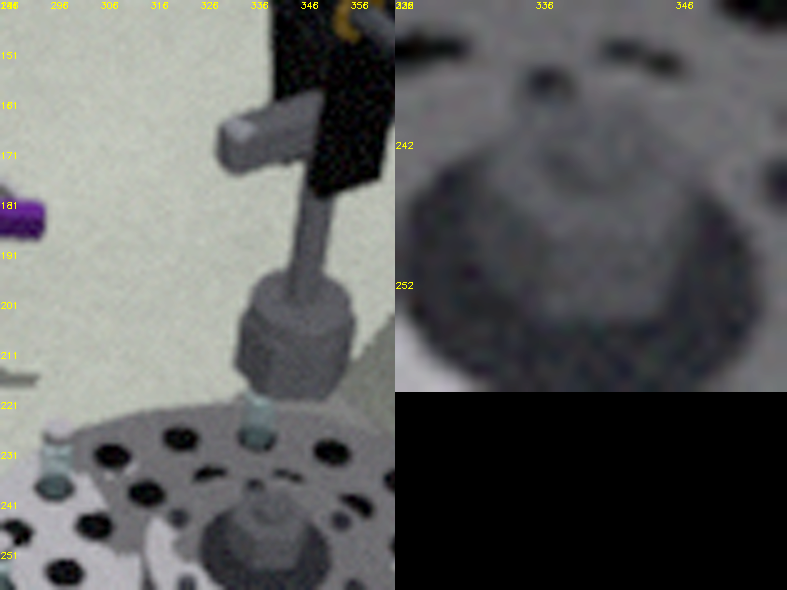

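The right panel shows the nut, and the left shows the key held with the bar still square across the pads, so no slip. The vials are still standing at (297,232) and (337,222). I move back above the stand.

```bash
python3 - <<'E'
from h import *
s=r.camera("scene"); p=r.read_state()["ee_pos"]
print(proj(s,[[p[0],p[1],p[2]-.0814+d] for d in (0,.03,.06,.1)]).round(1))
E
python3 -m crank '[[[2,10,-4,-4,-1],[6,35,-4,-8,-1],[11,63,-4,-13,-1],[16,92,-4,-18,-1],[21,122,-4,-23,-1],[26,152,-4,-28,-1],[31,182,-4,-33,-1],[36,212,-4,-38,-1],[41,242,-4,-43,-1],[46,272,-4,-48,-1],[51,302,-4,-53,-1],[56,332,-4,-58,-1],[61,358,-4,-62,-1],[63,370,-4,-64,-1],[63.6,374.6,-4,-65,-1],[63.6,374.6,-4,-65,-1],[63.6,374.6,-4,-65,-1],[63.6,374.6,-4,-65,-1]]]'| grep -E "pos|ft_force"; python3 g.py .4947 -.2708 .0944 -36.3
```

```text
[[344.3 214.9]
 [346.4 200.7]
 [348.7 185.6]
 [351.8 164.3]]
ee_pos: [0.4952, -0.2696, 0.2903]
ft_force: [0.3, 0.7, -3.0]
t 25.05 pos [ 0.4952 -0.2696  0.2903] yaw -36.2 shift [ -1.4   0.4 195.9] turn 0.1 F [ 0.3  0.7 -3. ] T [-0.12  0.07  0.  ] w 0.0111 q [-0.41  0.23  0.98  1.56 -0.19  1.45 -0.04] tilt [ 0.     0.001 -1.   ]
```

```bash
python3 -m crank '[[[-1,0,15,0,-1],[-1.4,0.4,40,0,-1],[-1.4,0.4,65,0,-1],[-1.4,0.4,90,0,-1],[-1.4,0.4,115,0,-1],[-1.4,0.4,135,0,-1],[-1.4,0.4,150,0,-1],[-1.4,0.4,160,0,-1],[-1.4,0.4,165,0,-1],[-1.4,0.4,165,0,-1],[-1.4,0.4,165,0,-1],[-1.4,0.4,165,0,-1]]]'| grep -E "pos|ft_force"; python3 g.py .4947 -.2710 .0944 -36.3
```

```text
ee_pos: [0.4947, -0.2723, 0.1262]
ft_force: [-0.8, 0.1, -1.4]
t 26.25 pos [ 0.4947 -0.2723  0.1262] yaw -36.3 shift [ 1.  -0.8 31.8] turn 0.0 F [-0.8  0.1 -1.4] T [-0.08  0.06 -0.01] w 0.0117 q [-0.33  0.38  0.92  1.78 -0.33  1.14  0.06] tilt [ 0.001 -0.    -1.   ]
```

```bash
python3 -m crank '[[[1,-0.8,2,0,-1],[1,-0.8,4,0,-1],[1,-0.8,6,0,-1],[1,-0.8,8,0,-1],[1,-0.8,10,0,-1],[1,-0.8,12,0,-1],[1,-0.8,12,0,-1]]]'| grep -E "pos|ft_force";python3 -m crank '[[[0,0,2,0,-1],[0,0,4,0,-1],[0,0,6,0,-1],[0,0,8,0,-1],[0,0,10,0,-1],[0,0,12,0,-1],[0,0,14,0,-1],[0,0,15,0,-1],[0,0,15,0,-1]]]'| grep -E "pos|ft_force"; python3 g.py .4947 -.2708 .0934 -36.3
```

```text
ee_pos: [0.4941, -0.2708, 0.1131]
ft_force: [0.1, -0.1, -1.9]
ee_pos: [0.4941, -0.2708, 0.0982]
ft_force: [0.5, -0.5, -2.4]
t 27.85 pos [ 0.4941 -0.2708  0.0982] yaw -36.3 shift [0.3 0.5 4.8] turn 0.0 F [ 0.5 -0.5 -2.4] T [-0.1   0.13  0.02] w 0.0114 q [-0.31  0.41  0.89  1.81 -0.36  1.09  0.08] tilt [-0.  0. -1.]
```

```bash
python3 -m crank '[[[0.3,0.4,0.7,0,-1],[0.3,0.4,1.4,0,-1],[0.3,0.4,2.1,0,-1],[0.3,0.4,2.8,0,-1],[0.3,0.4,3.5,0,-1],[0.3,0.4,3.5,0,-1]]]'| grep -E "pos|ft_force";python3 -m crank '[[[0,0,0.5,0,-1],[0,0,0.5,0,-1]]]'| grep -E "pos|ft_force"; python3 -m crank '[[[0,0,0.5,0,-1],[0,0,0.5,0,-1]]]'| grep -E "pos|ft_force"
```

```text
ee_pos: [0.4947, -0.2708, 0.0948]
ft_force: [0.0, -0.2, -1.5]
ee_pos: [0.4947, -0.2708, 0.0944]
ft_force: [0.0, -0.2, -2.4]
ee_pos: [0.4947, -0.2708, 0.0939]
ft_force: [0.0, 0.5, -2.4]
```

```bash
python3 -m crank '[[[0,0,0.4,0,-1],[0,0,0.4,0,-1]]]'| grep -E "pos|ft_force"; python3 -m crank '[[[0,0,0.4,0,-1],[0,0,0.4,0,-1]]]'| grep -E "pos|ft_force"; python3 -m crank '[[[0,0,0.4,0,-1],[0,0,0.4,0,-1]]]'| grep -E "pos|ft_force"
```

```text
ee_pos: [0.4947, -0.2708, 0.0935]
ft_force: [1.3, -0.1, -2.4]
ee_pos: [0.495, -0.271, 0.0934]
ft_force: [0.1, -0.2, 2.0]
ee_pos: [0.4952, -0.2712, 0.0933]
ft_force: [0.4, -0.1, 5.8]
```

The key rests on the well floor (a light 8 N). I ease off and release it.

```bash
python3 -m crank '[[[0,0,-0.6,0,-1],[0,0,-0.8,0,-1],[0,0,-0.8,0,-0.6],[0,0,-0.8,0,-0.6],[0,0,-0.8,0,-0.3],[0,0,-0.8,0,0.2],[0,0,-0.8,0,0.6],[0,0,-0.8,0,1],[0,0,-0.8,0,1],[0,0,-0.8,0,1],[0,0,-0.8,0,1],[0,0,-0.8,0,1],[0,0,-0.8,0,1]]]' 10| grep -E "pos|force|width"
```

```text
ee_pos: [0.4947, -0.2708, 0.0935]
ft_force: [0.3, -0.6, 0.5]
width: 0.0814
grip_force: 0.0
```

```bash
python3 -m crank '[[[0,0,-5,0,1],[0,0,-15,0,1],[0,0,-30,0,1],[0,0,-50,0,1],[0,0,-75,0,1],[0,0,-100,0,1],[0,0,-130,0,1],[0,0,-160,0,1],[0,0,-190,0,1],[0,0,-210,0,1],[-40,0,-210,0,1],[-80,0,-210,0,1],[-120,0,-210,0,1],[-120,0,-210,0,1],[-120,0,-210,0,1]]]'| grep -E "time|pos|force|width"
python3 - <<'E'
from h import *
s=r.camera("scene"); t=r.camera("top")
cv2.imwrite("pics/end.png",cv2.resize(np.vstack([np.hstack([crop(s,222,175,37,5),crop(t,323,208,37,5)]),np.hstack([crop(s,340,248,37,5),crop(t,145,198,37,5)])]),(600,600),interpolation=cv2.INTER_AREA))
E
```

```text
time: 32.25
ee_pos: [0.4229, -0.3685, 0.3047]
ft_force: [0.4, 0.4, 0.3]
width: 0.087
grip_force: 0.0
```

View pics/end.png

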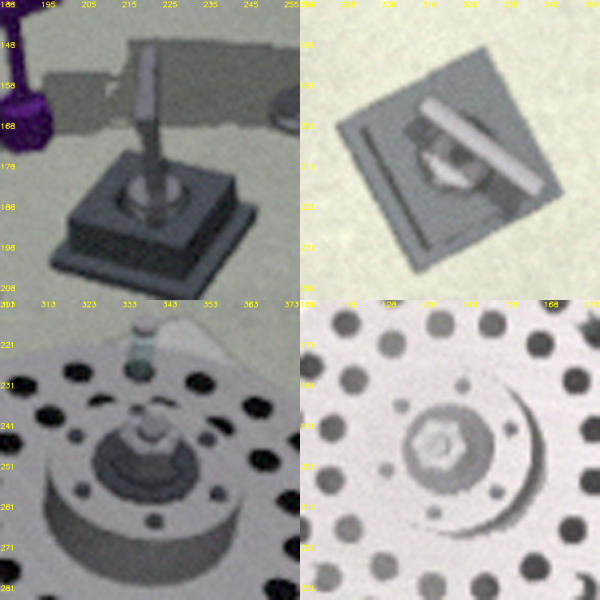

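The key stands upright in the well (top ≈(331,206)), as it was found. The nut (top ≈(143,197)) sits at a new angle after about 150° of driven turn at a steady 0.2 N m. The hub and vial seen are undisturbed.

```bash
python3 -c "
from bench import r
print(r.close_job())"
```

```text
the job is handed in; nothing more can be done
None
```

The nut was loosened clockwise by about 150° (2.6 rad, estimated from the driven turn of the tool, since the joint cannot be read directly). The key is back upright in its stand, nothing was visibly disturbed in the final crops, and the job was handed in at about 32 s; no verdict was returned.

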